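# One turn of the lift stage's hand wheel

## Robot

A 6-joint arm with a two-finger parallel gripper is mounted at the origin on the work surface. World frame = base frame: x ahead of the robot, y to its left, z up, the work surface at z = 0. Lengths are in m, angles in degrees, forces in N, time in s.
With the tool pointing down it reaches from about 0.4 to 0.825 m from the base axis. Payload 7 kg.
Tool frame: the origin (TCP) lies midway between the tips of the shut fingers; the grasp point (between the pads) lies 19 mm behind it; z points along the fingers, y is the direction in which the jaws open and shut (so a half turn about z gives the same grasp; the last joint's range is limited). The gripper opens to 88 mm and grips with 3 to 60 N. Pads are 19 mm wide; open, the fingers measure 130 mm over their backs; the gripper's body (78 mm by 193 mm) begins 47 mm behind the grasp point.
Start: joints at [81.538, 20.546, 0.682, 0, -70.136, -16.507], TCP at [0.285, 0.612, 0.227] pointing down, gripper open.
Joint ranges: [-176.03, 176.03], [-82.01, 121.73], [-58.28, 71.71], [-173.87, 95.51], [-174.79, -0.11], [-173.66, 173.66]. Speed limits (degrees/s): [136.94, 136.94, 172.46, 180, 180, 180].

## Interface

Orientations are given as a 3x3 rotation matrix whose columns are the frame's x, y, z axes.
In Python, from rig import robot gives the robot as it stands. Calls block until the motion is done:
- robot.goto(position, orientation): joint-space move of the TCP to a pose.
- robot.servo_line(position, ori=None, speed=0.15): straight line of the TCP; ori=None keeps the orientation; speed is the mean speed in m/s.
- robot.movej(angles): joint-space move.
- robot.move_gripper(opening): opening from 0.0 (shut) to 1.0 (fully open); the grip force is fixed at half the most; returns when the fingers have stopped.
- robot.dwell(seconds).
- robot.ik(position, orientation): joint angles nearest the present ones, or None.
- robot.grab_frame(name): name is "scene" or "top" or "wrist"; returns (picture, depth): 400x640x3 uint8, red, green, blue; 400x640 float32, m along the optical axis (not along the pixel's ray), 0 where there is no reading.
- robot.camera_info(name): a dict with "vfov" (degrees; the focal length in pixels is half the picture's height over the tangent of half this angle, whatever the lens; pixels are square), "cx", "cy" (the principal point, pixels), "k1" (the pictures are not rectified: a ray, as slopes to the right and down, at radius r is drawn at 1 + k1 r^2 times it, then the intrinsics apply), "view" (4x4, takes a point from world to camera coordinates); the wrist camera has in their place "T_tool_cam" (4x4, takes a point from camera to tool coordinates, whose origin is the TCP and whose axes are the flange's). Camera axes: x right, y down, z forward; pixel columns grow to the right and rows downward; lengths in m; the calibration is good to about 2 mm. A picture is of the moment at which its call begins: read the wrist's pose just before it. camera_info takes no time and is no camera call.
A pose or a line that the arm cannot do raises robot.Unreachable and nothing moves.
- robot.job_done(): hands the job in, once; it reports no verdict.
Readings, each from a call of its own:
- robot.read_t(): time.
- robot.read_qpos(): joint angles.
- robot.read_qvel(): joint speeds.
- robot.read_effort(): joint torques, N m.
- robot.read_position(): TCP position.
- robot.read_tcp_rot(): TCP orientation.
- robot.read_force(): force on the tool from outside, world axes, zero at the start.
- robot.read_ft_torque(): the same for the moment, N m.
- robot.read_grip_width(): opening from 0.0 (shut) to 1.0 (fully open).
Only numpy, scipy, OpenCV 4.12 (cv2) and the standard library are available. Lean on these libraries where they do the work, as an engineer would, in place of code of your own. Each camera call takes 0.05 s, during which the arm holds its last target.

## Task

The cuvette on the lift stage sits 5 mm too low for the laser line. Bring it up by pushing the stage's hand wheel round clockwise (seen from above) through exactly one full turn by its upright red handle, with the closed fingertips or the outside of the fingers: push gently, do not grip anything, and do not wind past the turn or backwards. Then take the hand clear, leaving the wheel there and the optics and other things around it where they are.

Things in the scene. Friction and masses are not known exactly. Their poses are not given: they have to be found in the camera images.
- wheel (a joint): angle in rad through which the hand wheel has been turned since the start; it starts at 0 and grows as the wheel turns clockwise seen from above; one full turn is 6.283. The wheel turns freely beyond a turn (no stop or detent there), needs about 1.5 to 2 N at the handle to turn slowly, and stays where it is left
- lift (a joint): rise in m of the cuvette platform since the start; starts at 0 and is driven by the wheel's screw, +0.005 for one clockwise turn
- wheel_hub (a point): point on the wheel's vertical axis, at the top of its hub. The aluminium hand wheel lies flat on top of the stage, about 218 mm above the table: rim 113 mm over all, of 13 mm round bar, three spokes, hub 33 mm across. The top of the rim is 2.5 mm below this point
- handle_mid (a point): point on the axis of the wheel's handle, half-way up it: a red upright revolving handle, 62 mm tall and up to 21.6 mm in diameter, fixed on the rim at the end of one spoke. Its axis stands 50 mm from the wheel's axis; its foot is 31 mm below and its top 31 mm above this point. It goes round with the wheel
- handle: the same red handle as a body; origin at the centre of its foot, z up. It also spins freely about its own axis
- stage: the black and aluminium lift stage, 130 x 110 mm at its base plate, 187 mm tall below the wheel, bolted to the table; origin on the table right under the wheel's axis, z up; its +x points to the side where the cuvette platform sticks out, 109 mm from the axis, below the wheel. The red zero line of the collar under the wheel starts at the white index line on this side and turns with the wheel
- iris: loose: black iris diaphragm on a post, 148 mm tall, foot 42 mm in diameter, standing about 150 mm beside the stage on the laser's side; origin at the centre of its underside
- lens: loose: round glass lens in a black ring on a post, 153 mm tall, foot 42 mm in diameter, standing about 150 mm beside the stage on the side away from the laser; origin at the centre of its underside
- goggles: loose: black laser goggles with orange lenses, 152 mm wide, 130 mm deep, 52 mm tall, lying nearer the robot than the stage; origin about the middle of the underside
- dropper: loose: small amber bottle with a black cap, 34 mm in diameter, 75 mm tall; origin at the centre of its underside
- driver: loose: red-handled screwdriver lying on the table, 170 mm long; origin at its middle, on the table; handle to -x
- cell_box: loose: white open box of spare cuvettes, 55 x 110 mm, 44 mm tall; origin at the centre of its underside
- spare_post: loose: steel post in a black post holder, 110 mm tall, foot 42 mm in diameter; origin at the centre of its underside
There are look-alikes about, which are no part of the job. Leave any orange look-alike of the lens alone. What is shaped like the spare_post but green is not meant.

How it is judged (in metres and radians):
On the way, in this order (a step that is already met when the one before it is completed fails the run):
1. the fingers push the handle through the first third of the turn (contact force between the fingers and handle above 0.3 N and value of joint wheel between 0.3 and 2 rad), for 0.05 s.
2. the fingers push the handle past the half turn (contact force between the fingers and handle above 0.3 N and value of joint wheel between 2.2 and 4 rad), for 0.05 s.
3. the fingers push the handle on towards the full turn (contact force between the fingers and handle above 0.3 N and value of joint wheel between 4.3 and 6.53319 rad), for 0.05 s.
4. the wheel is at one full turn (value of joint wheel between 6.03319 and 6.53319 rad and contact force between the fingers and handle below 0.05 N), for 0.2 s.
At the end, for the whole second after the job is handed in: The wheel stands within 0.25 rad (14 degrees) of exactly one clockwise turn from its start and is at rest, so the cuvette platform has risen 5 mm (4.6 to 5.4 mm); the loose things are upright and within 15 mm of where they were (value of joint wheel between 6.03319 and 6.53319 rad and velocity of joint wheel between -0.05 and 0.05 rad/s and value of joint lift between 0.0046 and 0.0054 m and distance of each of iris, lens, goggles, dropper, driver, cell_box, spare_post from where it was at the start of the episode below 0.015 m and angle between each of iris, lens, dropper, spare_post's own z axis and vertical below 0.2 rad); the robot touches nothing.
It fails at once if the wheel is wound more than 0.4 rad past the full turn (value of joint wheel above 6.68319 rad).
It fails at once if the wheel is turned backwards by more than 0.25 rad (value of joint wheel below -0.25 rad).
It fails at once if the handle is gripped or shoved with more than 15 N (contact force between the fingers and handle above 15 N).
It fails at once if the optics or other loose things are moved or lifted by more than 15 mm (distance of any of iris, lens, goggles, dropper, driver, cell_box, spare_post from where it was at the start of the episode above 0.015 m).
It also fails if it takes over 51 s, if anything falls off the work surface, if the arm or the gripper's body presses on something with over 40 N, if the wrist force passes 120 N, or if a joint passes its speed limit or range.

## Working session

There is one attempt and no reset: what is moved stays moved. The work goes in short steps, each a Python script; the robot and the scene stay as the last script left them, time stands still between calls to the robot, and variables do not carry over. Pictures are saved under pics/ and viewed, and the job is handed in when it is done.

```bash
ls; mkdir -p pics; python3 - <<'E'
from rig import robot
import cv2
for n in ["scene","top","wrist"]:
    p,d=robot.grab_frame(n); cv2.imwrite(f"pics/{n}0.png",p[:,:,::-1]); print(n,robot.camera_info(n))
    import numpy as np; np.savez(f"pics/{n}0.npz",p=p,d=d)
print(robot.read_t(),robot.read_position(),robot.read_tcp_rot())
E
```

```text
pics
scene {'vfov': 47.14187945807984, 'cx': 313.78150805545795, 'cy': 197.71509974292735, 'k1': -0.08281470207886599, 'view': array([[ 0.79115456,  0.61130422, -0.01953475, -0.44265891],
       [ 0.33785936, -0.46343813, -0.81919238, -0.0226462 ],
       [-0.5098289 ,  0.64150779, -0.57318604,  1.65819507],
       [ 0.        ,  0.        ,  0.        ,  1.        ]])}
top {'vfov': 52.87672834209271, 'cx': 324.6387358380475, 'cy': 199.70896322853218, 'k1': 0.003444148266790855, 'view': array([[-0.01264834, -0.99984703,  0.01208028,  0.07682471],
       [-0.9957568 ,  0.01149346, -0.09130327,  0.53177905],
       [ 0.09115045, -0.01318385, -0.99574986,  1.35548851],
       [ 0.        ,  0.        ,  0.        ,  1.        ]])}
wrist {'vfov': 64.40848761393057, 'cx': 321.4577634842214, 'cy': 196.87551964471982, 'k1': -0.0496285270350327, 'T_tool_cam': array([[-1.62931304e-03, -9.60993694e-01, -2.76565482e-01,
         7.42560329e-02],
       [ 9.99998374e-01, -1.35217952e-03, -1.19275331e-03,
        -3.22313139e-04],
       [ 7.72262223e-04, -2.76566976e-01,  9.60994335e-01,
        -1.58072699e-01],
       [ 0.00000000e+00,  0.00000000e+00,  0.00000000e+00,
         1.00000000e+00]])}
0.15 [0.28480874 0.61158104 0.22584021] [[ 9.06494801e-01 -4.22216781e-01 -4.07263434e-04]
 [-4.22216955e-01 -9.06494011e-01 -1.20452774e-03]
 [ 1.39389961e-04  1.26385166e-03 -9.99999192e-01]]
```

View pics/scene0.png

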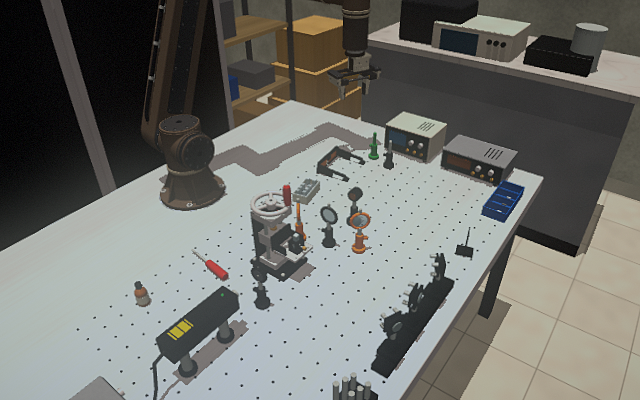

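View pics/top0.png

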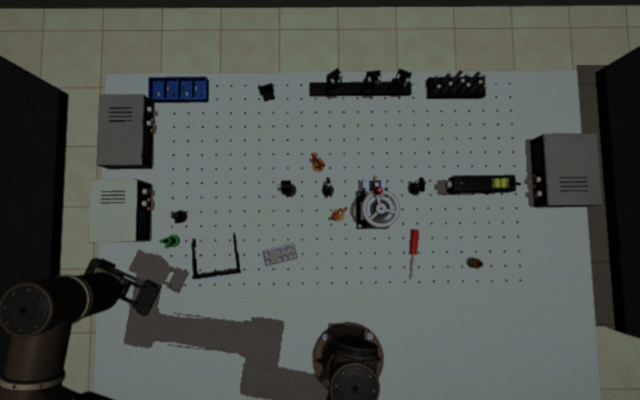

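View pics/wrist0.png

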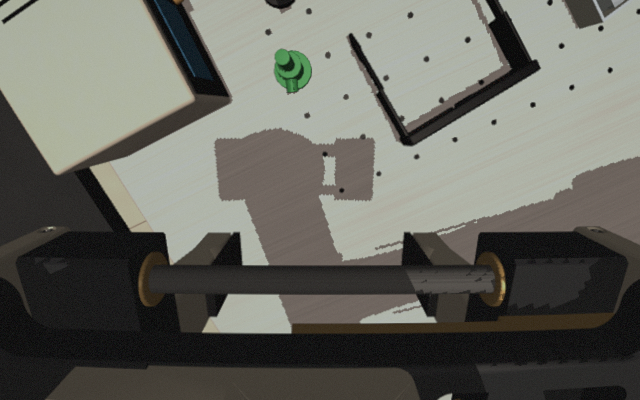

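The wheel is at about (380,208) in the top view, with the red handle at about (376,185). In the scene view the wheel is at (270,205) and the handle at (287,194). I'll measure both with colour masks and depth.

```bash
cat > h.py <<'E'
import numpy as np, cv2
def K(info):
    f=200/np.tan(np.radians(info['vfov']/2)); return f
def ray(info,uv):
    f=K(info); uv=np.atleast_2d(np.asarray(uv,float))
    s=(uv-[info['cx'],info['cy']])/f; s0=s.copy()
    for _ in range(20): s=s0/(1+info['k1']*(s**2).sum(1,keepdims=True))
    return np.c_[s,np.ones(len(s))]
def world(info,uv,z=None,depth=None):
    V=np.linalg.inv(info['view']); r=ray(info,uv)
    if depth is not None: return (r*np.asarray(depth).reshape(-1,1))@V[:3,:3].T+V[:3,3]
    d=r@V[:3,:3].T; o=V[:3,3]
    return o+d*((z-o[2])/d[:,2])[:,None]
def proj(info,P):
    P=np.atleast_2d(P); c=P@info['view'][:3,:3].T+info['view'][:3,3]
    s=c[:,:2]/c[:,2:]; s=s*(1+info['k1']*(s**2).sum(1,keepdims=True))
    return s*K(info)+[info['cx'],info['cy']]
def red(p):
    h=cv2.cvtColor(p,cv2.COLOR_RGB2HSV)
    return ((h[:,:,0]<6)|(h[:,:,0]>172))&(h[:,:,1]>130)&(h[:,:,2]>50)
E
python3 - <<'E'
from h import *
from rig import robot
for n,(a,b,c,d) in {"scene":(230,165,350,290),"top":(320,140,450,250)}.items():
    z=np.load(f"pics/{n}0.npz");p=z['p'];D=z['d'];I=robot.camera_info(n)
    m=red(p).astype(np.uint8); 
    N,l,s,ce=cv2.connectedComponentsWithStats(m)
    for i in range(1,N):
        if s[i,4]>8:
            v,u=np.nonzero(l==i); ok=D[v,u]>0
            W=world(I,np.c_[u,v][ok],depth=D[v,u][ok]) if ok.any() else np.zeros((1,3))
            print(n,s[i],ce[i],np.median(W,0),W.min(0),W.max(0))
    # points at rim height
    vv,uu=np.mgrid[b:d,a:c]; vv=vv.ravel();uu=uu.ravel();ok=D[vv,uu]>0
    W=world(I,np.c_[uu,vv][ok],depth=D[vv,uu][ok]); k=(W[:,2]>.205)&(W[:,2]<.225)
    hull=W[k][:,:2].astype(np.float32); 
    print("rim",k.sum(),cv2.minEnclosingCircle(hull[(cv2.norm and np.ones(len(hull),bool))]),np.median(W[k],0),np.percentile(W[k][:,:2],[1,99],axis=0))
    cv2.imwrite(f"pics/{n}0c.png",cv2.resize(np.clip(p[b:d,a:c,::-1].astype(float)*(1.8 if n=="top" else 1),0,255).astype(np.uint8),None,fx=5,fy=5,interpolation=cv2.INTER_CUBIC)[:600,:800])
E
```

```text
scene [284 186   6   3  18] [286.5 187. ] [ 0.54290435 -0.08390069  0.27624909] [ 0.53735549 -0.08942062  0.27216238] [ 0.54729792 -0.07620907  0.27980024]
scene [205 260  22  18 160] [215.60625 268.25   ] [ 0.39198865 -0.23653379  0.02273853] [ 0.34529715 -0.24932419  0.01417694] [ 0.42990515 -0.22121673  0.02872773]
rim 573 ((0.4912222623825073, -0.09337824583053589), 0.057342540472745895) [ 0.49053713 -0.10025363  0.21352047] [[ 0.43879839 -0.1473656 ]
 [ 0.54511535 -0.04448646]]
top [377 187   5   7  17] [378.35294118 190.        ] [ 0.53241687 -0.07649593  0.27796683] [ 0.52785799 -0.08492503  0.26559708] [ 0.54383389 -0.07294332  0.28220943]
top [410 230   8  24 152] [413.78947368 241.57236842] [ 0.38785511 -0.23160917  0.02311435] [ 0.34724687 -0.24419578  0.01233883] [ 0.42541147 -0.21788605  0.03140746]
rim 617 ((0.4891618490219116, -0.09175775200128555), 0.05631941929459572) [ 0.48505011 -0.08973595  0.21389627] [[ 0.43570157 -0.14410711]
 [ 0.53935413 -0.03758049]]
```

```bash
ls pics
```

```text
scene0.npz
scene0.png
scene0c.png
top0.npz
top0.png
top0c.png
wrist0.npz
wrist0.png
```

View pics/scene0c.png

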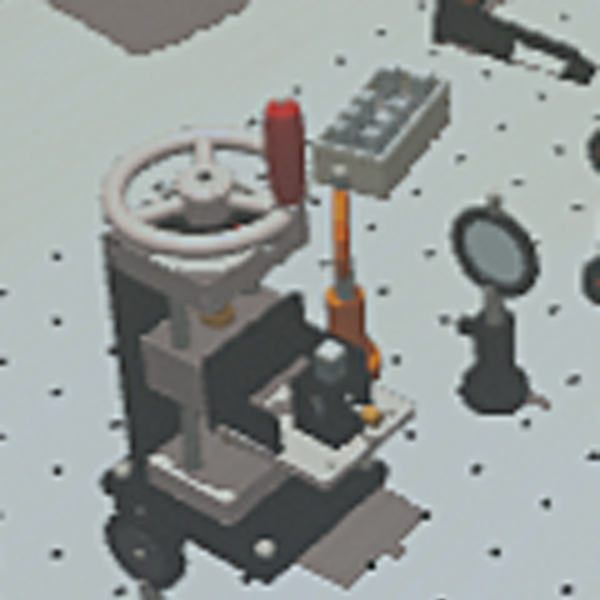

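View pics/top0c.png

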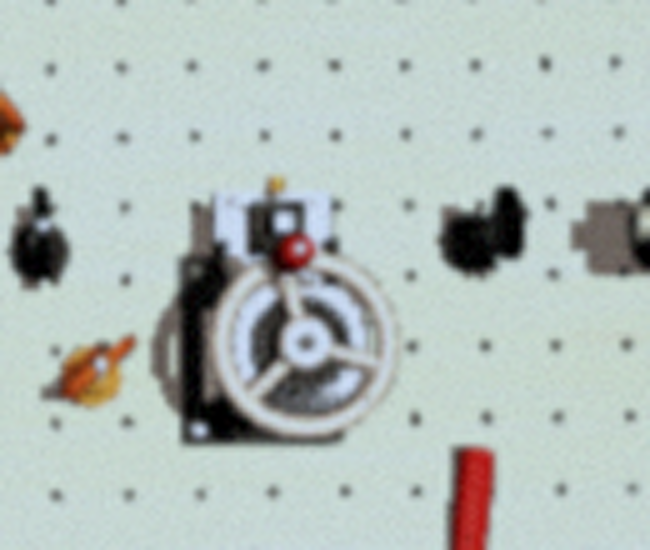

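Only one thing fits: the wheel with a single upright red handle, at scene (287,194) and top (378,189). The other red item is the screwdriver. The orange look-alikes at top (318,160) and (338,214) stay untouched.

Next I'll shut the gripper, move above a point behind the handle on its +y side, and look with the wrist camera. I'll push with the fingers' +x face so that the wrist camera can see the handle.

```bash
cat >> h.py <<'E'
HUB=np.array([.490,-.0925]); TH0=np.radians(13.)
def Rt(yaw):  # tool down, tool x at yaw
    c,s=np.cos(yaw),np.sin(yaw); return np.array([[c,s,0],[s,-c,0],[0,0,-1.]])
def pose(th,gap,mis=0.,z=.238,R=.050,hub=None):
    """th: handle polar angle; tool +x along clockwise tangent + mis; gap: TCP to handle centre along tool x"""
    hub=HUB if hub is None else hub
    yaw=th-np.pi/2+mis
    p=hub+R*np.array([np.cos(th),np.sin(th)])-gap*np.array([np.cos(yaw),np.sin(yaw)])
    return np.r_[p,z],Rt(yaw)
def winfo(robot):
    I=dict(robot.camera_info("wrist")); T=np.eye(4); T[:3,:3]=robot.read_tcp_rot(); T[:3,3]=robot.read_position()
    I['view']=np.linalg.inv(T@I['T_tool_cam']); return I
E
python3 - <<'E'
from h import *
from rig import robot
for d in (0,60,120,180,205,240,300,360):
    q=robot.ik(*pose(TH0-np.radians(d),.0203)); print(d,None if q is None else np.round(q,1))
robot.move_gripper(0.0)
p=robot.read_position(); robot.servo_line([p[0],p[1],.40],speed=.3)
P,R=pose(TH0,.05,z=.36); robot.goto(P,R)
I=winfo(robot); im,d=robot.grab_frame("wrist"); np.savez("pics/w1.npz",p=im,d=d); cv2.imwrite("pics/w1.png",im[:,:,::-1])
print(robot.read_t(),robot.read_position(),robot.read_qpos(),robot.read_grip_width(),robot.read_force())
m=red(im).astype(np.uint8); N,l,s,c=cv2.connectedComponentsWithStats(m)
for i in range(1,N):
    if s[i,4]>50:
        v,u=np.nonzero(l==i); ok=d[v,u]>0; W=world(I,np.c_[u,v][ok],depth=d[v,u][ok]); 
        t=W[:,2]>W[:,2].max()-.004
        print(s[i],c[i],np.percentile(W,[1,50,99],axis=0),W[t].mean(0))
vv,uu=np.nonzero(d>0); W=world(I,np.c_[uu,vv],depth=d[vv,uu])
k=(W[:,2]>.205)&(W[:,2]<.222)&(np.linalg.norm(W[:,:2]-HUB,axis=1)<.07)&~cv2.dilate(m,np.ones((5,5)))[vv,uu].astype(bool)
print(k.sum(),cv2.minEnclosingCircle(W[k][:,:2].astype(np.float32)),np.percentile(W[k],[1,99],axis=0))
for n in("scene","top"):
    im,d=robot.grab_frame(n); cv2.imwrite(f"pics/{n}1.png",im[:,:,::-1])
E
```

```text
0 [ 14.3   7.2 -15.6   0.  -67.2  -1.3]
60 [  8.3   8.5 -14.1   0.  -67.4 -55.3]
120 [   5.4    5.   -18.1    0.   -66.9 -112.4]
180 None
205 [ 12.2  -1.9 -25.3   0.  -66.6 155.8]
240 [ 16.4  -2.1 -25.5   0.  -66.6 116.6]
300 [ 18.6   2.1 -21.3   0.  -66.6  54.4]
360 [ 14.3   7.2 -15.6   0.  -67.2  -1.3]
4.8 [ 0.52770512 -0.03183413  0.3599181 ] [ 1.78191435e+01  3.16291353e+00 -4.46280400e+00 -1.25358866e-03
 -8.23810803e+01 -4.75145255e+00] 0.007300175772710263 [ 0.48034455 -0.580451    0.41814603]
[ 417   26   58   35 1015] [445.10246305  43.38522167] [[ 0.34712073 -0.24578194  0.01385385]
 [ 0.38985013 -0.23043668  0.02308555]
 [ 0.42870586 -0.21870347  0.02699173]] [ 0.39003289 -0.23332213  0.0252723 ]
[311 125  25  27 450] [322.89777778 137.53555556] [[ 0.52893211 -0.08997238  0.2571176 ]
 [ 0.53851044 -0.08248245  0.27669876]
 [ 0.5468655  -0.07179514  0.28072308]] [ 0.5376196  -0.08037308  0.2787269 ]
5830 ((0.48899582028388977, -0.0919814184308052), 0.05622553080320358) [[ 0.43678685 -0.14472787  0.20868079]
 [ 0.54180597 -0.03947671  0.21928673]]
```

View pics/w1.png

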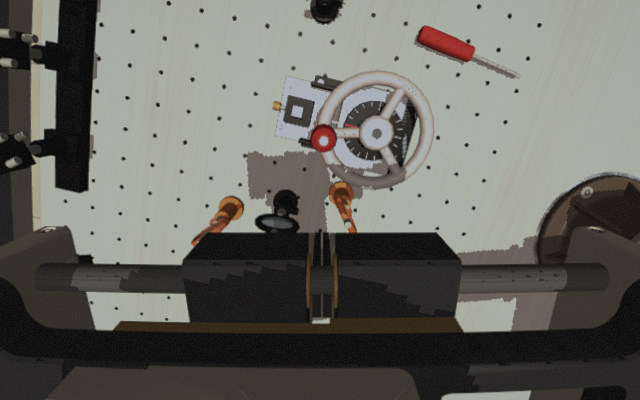

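```bash
python3 - <<'E'
from h import *
# 180 None: q6 out? check extent
E
python3 -c "
import cv2;im=cv2.imread('pics/scene1.png');cv2.imwrite('pics/scene1c.png',cv2.resize(im[100:300,180:420],None,fx=3,fy=3))"
```

```text
(no output)
```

View pics/scene1c.png

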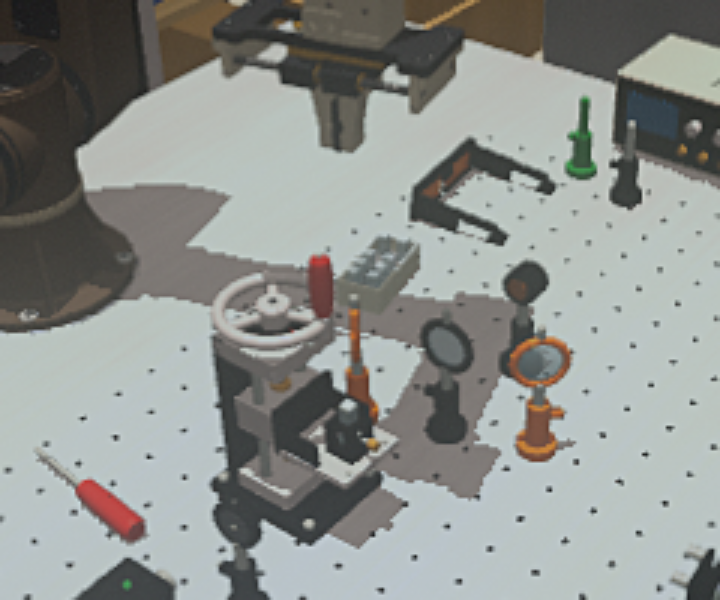

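The wrist picture shows the handle at (323,138) and the hub at (377,133). That puts the hub at (0.489,-0.092) and the handle at 13.5°, 50 mm out, which agrees with the other views. Next I'll lower the hand behind the handle and inch up to contact.

```bash
cat >> h.py <<'E'
HUB=np.array([.489,-.092]); TH0=np.radians(13.5)
def handle(robot,tag=None):
    """handle polar angle progress (deg) from wrist cam, top disc of handle at z~.279"""
    I=winfo(robot); im,d=robot.grab_frame("wrist")
    if tag: cv2.imwrite(f"pics/{tag}.png",im[:,:,::-1])
    m=red(im); v,u=np.nonzero(m&(d>0)); 
    if len(v)<30: return None
    W=world(I,np.c_[u,v],depth=d[v,u]); k=(np.linalg.norm(W[:,:2]-HUB,axis=1)<.08)&(W[:,2]>.272)&(W[:,2]<.29)
    if k.sum()<30: return None
    (x,y),r=cv2.minEnclosingCircle(W[k][:,:2].astype(np.float32))
    c=np.array([x,y])-HUB; return np.degrees(np.arctan2(c[1],c[0])),np.hypot(*c),r,int(k.sum()),W[k][:,:2].mean(0)-HUB
E
python3 - <<'E'
from h import *
from rig import robot
robot.servo_line(*pose(TH0,.05,z=.238),speed=.15)
print("free",robot.read_force(),handle(robot,"w2"))
P,R=pose(TH0,.026); robot.servo_line(P,R,speed=.05); robot.dwell(.2)
f0=np.mean([robot.read_force() for _ in range(5)],0); print("g26",f0,handle(robot,"w3"),robot.read_t())
for g in np.arange(.025,.012,-.001):
    P,R=pose(TH0,g); robot.servo_line(P,R,speed=.02); robot.dwell(.05); f=robot.read_force()
    print(round(g,4),np.round(f-f0,2),(f-f0)@R[:,0])
    if (f-f0)@R[:,0]<-.8: break
print(handle(robot,"w4"),robot.read_t(),robot.read_position()-P)
E
```

```text
free [0.08734319 0.2218024  0.3937006 ] (np.float64(13.389895861469023), np.float64(0.04980887101852265), 0.00972022209316492, 1490, array([0.04890878, 0.01045135]))
g26 [0.41298126 0.17251295 0.85721081] (np.float64(13.015128691345947), np.float64(0.049686984422602144), 0.009743656031787395, 1223, array([0.04933447, 0.00889907])) 6.8
0.025 [ 0.04 -0.07 -1.05] 0.07654156714003758
0.024 [-0.29  0.31 -0.72] -0.3655764767440985
0.023 [-0.    1.28 -1.23] -1.2408275538059312
(np.float64(13.240612681923022), np.float64(0.04994790240526175), 0.009805326350033283, 1068, array([0.04942876, 0.00854475])) 7.75 [-1.06722280e-05 -2.42074227e-05 -1.25791121e-05]
```

Contact comes at a gap of about 23.5 mm, and the camera reads the handle at 13.2–13.4°. Now phase 1, pushing in small arcs and checking force and camera as I go.

```bash
cat >> h.py <<'E'
G=.0235; TH0=np.radians(13.3)
def push(robot,d0,d1,eff,step=6,speed=.04,fmax=7,log=5):
    n=int(np.ceil((d1-d0)/step))
    for i,d in enumerate(np.linspace(d0,d1,n+1)[1:]):
        P,R=pose(TH0-np.radians(d),G,np.radians(d-eff(d)))
        robot.servo_line(P,R,speed=speed); f=robot.read_force()
        fl=np.linalg.norm(f[:2]); 
        if i%log==log-1 or d==d1:
            h=handle(robot); print("d %.0f t %.2f f %.2f,%.2f"%(d,robot.read_t(),f@R[:,0],f@R[:,1]),"prog",None if h is None else (round((13.3-h[0])%360,1),round(h[1],4)),"q6 %.0f"%robot.read_qpos()[5],flush=True)
        if fl>fmax: print("ABORT",d,f,d); return d
    return d1
E
python3 - <<'E'
from h import *
from rig import robot
e=lambda d:min(d,168.)
print(push(robot,0,60,e)); handle(robot,"w5")
E
```

```text
d 30 t 9.26 f 0.28,-0.39 prog (np.float64(27.4), np.float64(0.0498)) q6 -28
d 60 t 10.77 f 0.20,0.24 prog (np.float64(57.8), np.float64(0.05)) q6 -55
60
```

View pics/w5.png

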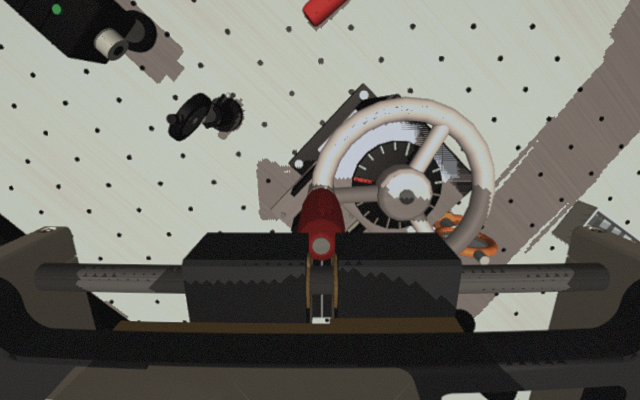

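The handle is following (wheel about 58°). I'll finish phase 1, with a slow stretch in each judged band so contact is clearly held.

```bash
python3 - <<'E'
from h import *
from rig import robot
e=lambda d:min(d,168.)
d=push(robot,60,84,e,step=8,speed=.015,log=1)
if d==84: d=push(robot,84,132,e)
if d==132: d=push(robot,132,148,e,step=8,speed=.015,log=1)
if d==148: d=push(robot,148,186,e)
handle(robot,"w6")
E
```

```text
d 68 t 11.53 f -1.78,-1.08 prog (np.float64(65.6), np.float64(0.0501)) q6 -63
d 76 t 12.25 f -0.87,-0.95 prog (np.float64(73.7), np.float64(0.05)) q6 -70
d 84 t 12.97 f -0.44,-0.51 prog (np.float64(82.0), np.float64(0.0498)) q6 -77
d 114 t 14.47 f -0.34,-0.37 prog (np.float64(112.4), np.float64(0.05)) q6 -106
d 132 t 15.40 f -0.53,0.10 prog (np.float64(130.6), np.float64(0.05)) q6 -124
d 140 t 16.12 f -0.46,-0.61 prog (np.float64(138.2), np.float64(0.05)) q6 -132
d 148 t 16.83 f -0.94,-0.95 prog (np.float64(146.8), np.float64(0.0503)) q6 -141
d 175 t 18.27 f -0.83,0.68 prog (np.float64(174.1), np.float64(0.05)) q6 -163
d 186 t 18.86 f -0.45,-0.87 prog (np.float64(184.8), np.float64(0.0503)) q6 -164
```

View pics/w6.png

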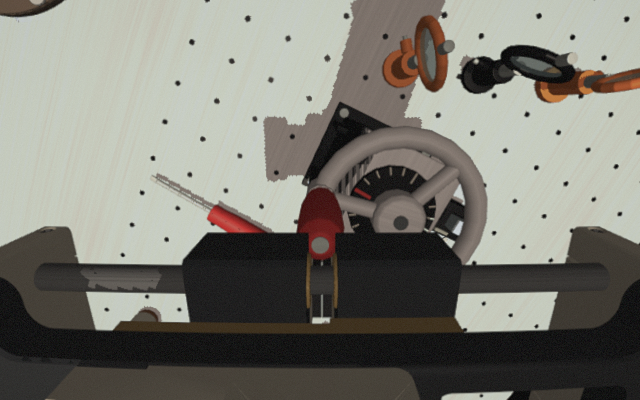

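The wheel is at about 185°. I'll back off, rise, spin the last joint round to the other end of its range, and come back in behind the handle.

```bash
python3 - <<'E'
from h import *
from rig import robot
d=186; th=TH0-np.radians(d)
P,R=pose(th,.045,np.radians(d-168)); robot.servo_line(P,R,speed=.08)
P[2]=.32; robot.servo_line(P,R,speed=.2)
P2,R2=pose(th,.045,np.radians(d-193),z=.32)
q=robot.ik(P2,R2); print(np.round(robot.read_qpos(),1),None if q is None else np.round(q,1))
if q is not None and abs(q[3])<20 and abs(q[0]-robot.read_qpos()[0])<20:
    robot.movej(q); print(robot.read_position()-P2,np.abs(robot.read_tcp_rot()-R2).max(),robot.read_t(),handle(robot,"w7"))
E
```

```text
[   6.8   -1.3  -14.    -0.   -77.3 -161.4] None
```

At this spot the last joint would land just past its range, so I'll use a slightly larger misalignment.

```bash
python3 - <<'E'
from h import *
from rig import robot
d=186; th=TH0-np.radians(d)
for eff in (196,199,202):
    P2,R2=pose(th,.045,np.radians(d-eff),z=.32); q=robot.ik(P2,R2); print(eff,None if q is None else np.round(q,1))
    if q is not None and q[5]<170: break
if q is not None and abs(q[3])<20 and abs(q[0]-robot.read_qpos()[0])<20:
    robot.movej(q); print(eff,robot.read_position()-P2,np.abs(robot.read_tcp_rot()-R2).max(),robot.read_t(),handle(robot,"w7"))
E
```

```text
196 [  6.5  -3.2 -15.9   0.  -77.4 170.8]
199 [  6.5  -3.5 -16.1   0.  -77.4 167.8]
199 [-1.41315163e-05 -1.15886949e-05 -1.77857259e-05] 0.00023871615555362546 24.6083 (np.float64(-171.4630572332206), np.float64(0.050086708204698044), 0.009681114926934242, 553, array([-0.04936052, -0.00603499]))
```

View pics/w7.png

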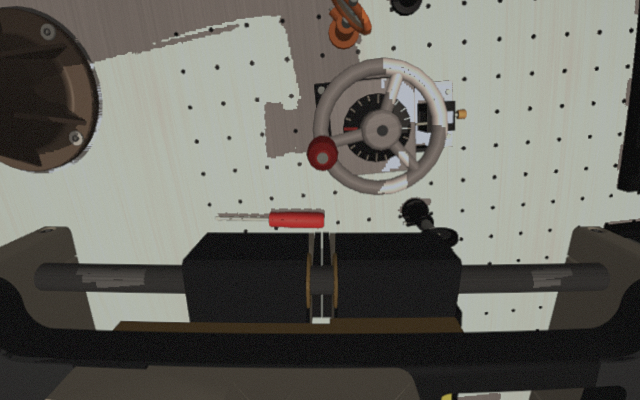

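The handle is at (322,153), so the wheel is still at about 185°. I'll descend and push on to about 320°.

```bash
python3 - <<'E'
from h import *
from rig import robot
e=lambda d:max(d,199.)
P,R=pose(TH0-np.radians(186),.045,np.radians(-13)); robot.servo_line(P,R,speed=.15)
P,R=pose(TH0-np.radians(186),.027,np.radians(-13)); robot.servo_line(P,R,speed=.06)
P,R=pose(TH0-np.radians(186),G,np.radians(-13)); robot.servo_line(P,R,speed=.03)
print(robot.read_force(),robot.read_t(),handle(robot))
d=push(robot,186,202,e,step=8,speed=.02,log=1)
if d==202: d=push(robot,202,268,e)
if d==268: d=push(robot,268,284,e,step=8,speed=.015,log=1)
if d==284: d=push(robot,284,320,e,speed=.035)
handle(robot,"w8")
E
```

```text
[ 0.42999056  0.13008816 -0.57297102] 26.075 (np.float64(-172.0869617608182), np.float64(0.050198816217666524), 0.009767365641891956, 978, array([-0.04947061, -0.00387433]))
d 194 t 26.68 f -0.67,0.92 prog (np.float64(192.4), np.float64(0.0505)) q6 164
d 202 t 27.23 f -0.69,0.52 prog (np.float64(200.7), np.float64(0.0503)) q6 160
d 232 t 28.74 f -0.73,-0.64 prog (np.float64(229.9), np.float64(0.05)) q6 126
d 262 t 30.25 f -0.76,-0.00 prog (np.float64(259.9), np.float64(0.0499)) q6 93
d 268 t 30.59 f -0.66,-0.44 prog (np.float64(265.7), np.float64(0.05)) q6 87
d 276 t 31.31 f -1.12,0.88 prog (np.float64(273.1), np.float64(0.0505)) q6 78
d 284 t 32.02 f -0.50,0.43 prog (np.float64(281.7), np.float64(0.0497)) q6 70
d 314 t 33.66 f -0.50,-0.03 prog (np.float64(311.2), np.float64(0.0501)) q6 41
d 320 t 34.02 f -1.06,-0.11 prog (np.float64(317.5), np.float64(0.0499)) q6 35
```

View pics/w8.png

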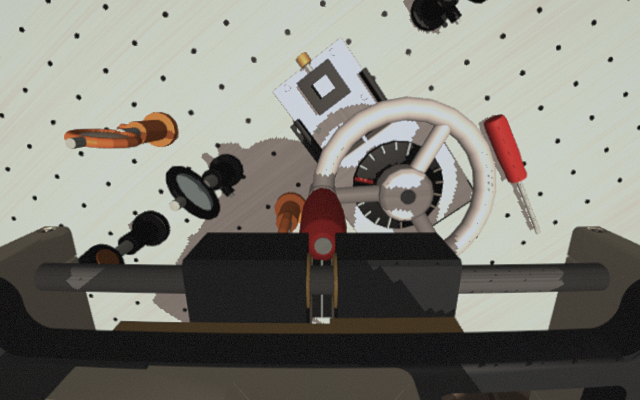

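```bash
python3 - <<'E'
from h import *
from rig import robot
e=lambda d:d
d=push(robot,320,361,e,speed=.03)
P,R=pose(TH0-np.radians(361),.045); robot.servo_line(P,R,speed=.08); robot.dwell(.25)
print(handle(robot))
P[2]=.36; robot.servo_line(P,R,speed=.2); print(robot.read_t(),robot.read_force(),handle(robot,"w9"))
for n in("scene","top"):
    im,dd=robot.grab_frame(n); cv2.imwrite(f"pics/{n}9.png",im[:,:,::-1])
im=cv2.imread("pics/scene9.png"); cv2.imwrite("pics/scene9c.png",cv2.resize(im[100:300,180:420],None,fx=3,fy=3))
E
```

```text
d 349 t 35.83 f -1.72,-1.02 prog (np.float64(346.2), np.float64(0.0498)) q6 8
d 361 t 36.57 f -0.33,0.24 prog (np.float64(358.1), np.float64(0.0499)) q6 -2
(np.float64(15.402614519757863), np.float64(0.04992919159259293), 0.009855926968157291, 1457, array([0.04851763, 0.01165496]))
38.0417 [ 0.62988606  0.17992345 -0.78527274] (np.float64(15.081453176463036), np.float64(0.04993151191240079), 0.009698796086013317, 396, array([0.04840213, 0.01224453]))
```

View pics/w9.png

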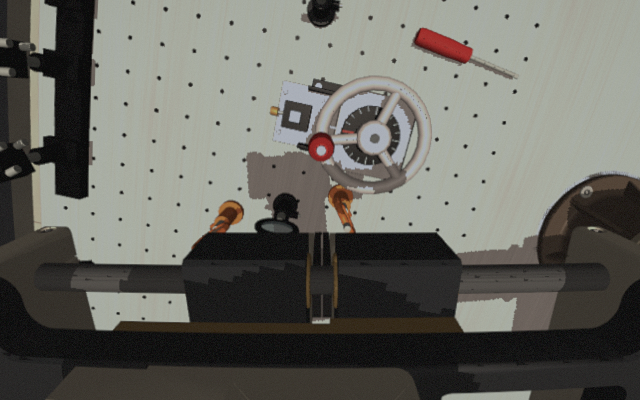

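View pics/scene9c.png

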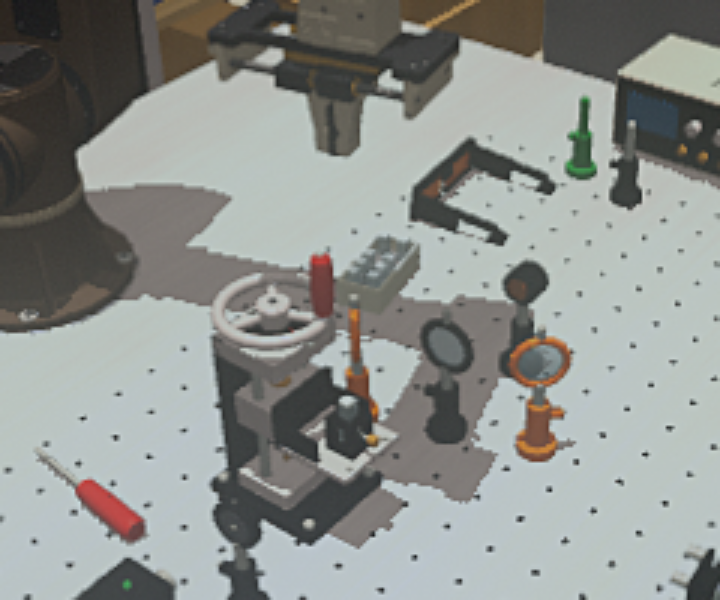

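The wheel reads about 358° (tolerance ±14°), the hand is clear at z = 0.36, and nothing else looks moved. I'm handing it in.

```bash
python3 - <<'E'
from rig import robot
robot.job_done(); print(robot.read_t())
E
```

```text
the job is handed in; nothing more can be done
the job is handed in; nothing more can be done
```

I pushed the hand wheel clockwise through one full turn with the shut fingers and handed the job in at about 38 s. I did it in two pushes, about 185° and then the rest, because the last joint could not cover the whole turn in one go.

- **Wheel angle:** the last wrist-camera views put the handle 1.7–2.1° short of its start mark, so about 358° turned. That is well inside the 14° allowance.
- **Forces:** the readings taken between push steps stayed at roughly 2 N or less. They are noisy, to about 0.5–1 N, and I could not read the force during a movement.
- **Surroundings:** by eye, the first and last scene pictures show the optics and other loose things in place and upright. I did not measure each one.
- **Lift:** I did not measure the platform's rise separately. By the screw's ratio, 358° gives about 5.0 mm.

The hand was clear at about 0.36 m. One check failed along the way: the first pose I planned for coming back to the handle was just outside the last joint's range, so I used a slightly different angle.

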